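# Take the loaded module carrier out of the sash booth and hold it level

### The arm

A 6-joint arm with a two-finger parallel gripper is mounted at the origin on the work surface. World frame = base frame: x ahead of the robot, y to its left, z up, the work surface at z = 0. Lengths are in m, angles in rad, forces in N, time in s.
With the tool pointing down it reaches from about 0.375 to 0.975 m from the base axis. Payload 3.8 kg.
Tool frame: the origin (TCP) lies midway between the tips of the shut fingers; the grasp point (between the pads) lies 19 mm behind it; x points along the fingers, z is the direction in which the jaws open and shut, and the axes are right-handed (so a half turn about x gives the same grasp; the last joint's range is limited). The gripper opens to 85 mm and grips with 20 to 120 N. Pads are 22 mm wide; open, the fingers measure 114 mm over their backs; the gripper's body (76 mm by 85 mm) begins 54 mm behind the grasp point. The pads swing forward as they close: fully open they stand 13 mm farther back than shut.
Start: joints at [1.144, 0.264, 1.604, -0, 1.274, -0.037], TCP at [0.256, 0.624, 0.2] pointing down, gripper open.
Joint ranges: [-2.63, 2.63], [-0.94, 2.18], [0.31, 2.57], [-1.31, 4.45], [0, 2.66], [-2.55, 2.55]. Speed limits (rad/s): [2.57, 2.57, 3.14, 3.14, 3.14, 3.14].

### API

Orientations are given as a rotation vector (axis times angle).
In Python, from workcell import * gives the robot as it stands. The module is installed in compiled form; this text tells all that it offers.
- The arm moves only by the tool carry_out, never from a script. Its arguments are lists of equal length, an entry for each row: "offset": the shift along the tool's x, y, z in cm, a list of three; "delta_rot": the turn, a rotation vector about the tool's x, y, z in degrees, a list of three. A call has exactly 5 rows; each row shifts and turns the commanded pose from where the row before left it, along the tool's axes as they then stand; what a row does not reach is not made up. A row lasts 1/12 s, in which the tool goes at most 41.7 mm and 7.16 degrees, less where a joint would pass 70% of its speed; a pose out of reach is approached as far as the arm can. A call is refused whole if a number of a shift passes 4.17 or a number of a turn 7.16, either way. A call with a gripper value outside its range is refused whole. "fingers" is the opening, from -1 (shut) to 1 (fully open), set as the call begins (left out, the last holds). The fingers move at their own pace and stop on an object; "newtons" is the grip in N (left out, the last holds). Time passes only in rows, so rows that do not move let the fingers close, or fill a call up. It gives the time, the measured TCP pose, the force and the opening at its end, in the units of the state.
- read_state(): the state, without advancing time (a new reading comes with each control period).
- read_camera(name): name is "scene" or "top"; returns (picture, depth): 480x640x3 uint8, red, green, blue; 480x640 float32, m along the optical axis (not along the pixel's ray), 0 where there is no reading.
- get_calibration(name): a dict with "fx", "fy", "cx", "cy" (pixels), "distortion" ([k1, k2, p1, p2, k3] as OpenCV has them; the pictures are not rectified), "R" (3x3) and "t" (3): a world point X has camera coordinates R X + t. Camera axes: x right, y down, z forward; pixel columns grow to the right and rows downward; lengths in m; the calibration is good to about 2 mm. A picture is of the moment at which its call begins. get_calibration takes no time and is no camera call.
- finish_job(): hands the job in, once; it reports no verdict.
The state is a dict: "time": time; "q": joint angles; "joint_vel": joint speeds; "joint_torque": joint torques, N m; "tool_pos": TCP position; "tcp_rot": TCP orientation; "wrist_force": force on the tool from outside, world axes, zero at the start; "torque": the same for the moment, N m; "width": opening from 0.0 (shut) to 1.0 (fully open).
Only numpy, scipy, OpenCV 4.12 (cv2) and the standard library are available. Lean on these libraries where they do the work, as an engineer would, in place of code of your own. Each camera call takes 0.05 s, during which the arm holds its last target. There are 200 camera calls.

### The job

Take hold of the handle of the booth's clear front sash, slide the sash down as far as it goes and leave it down. Then lift the carrier tray, with the two modules lying in it, by the bar over its middle, bring it out over the lowered sash and finish while still holding it in the air: wholly in front of the booth, at least 10 cm above the bench, level and still, both modules in it and nothing but the gripper carrying it. Keep the carrier level all the way, and do not disturb the other things around.

Things in the scene. Friction and masses are not known exactly. Their poses are not given: they have to be found in the camera images.
- booth: Guard booth fixed on the bench, open at the top. Origin at bench height under the middle of its front opening: +x leads inside, -x towards the robot, y left. White floor plate 12 mm thick, 190 mm deep, 460 mm wide between clear sides 320 mm tall; low lip at the back (47 mm). Front posts 30 x 22 mm, 340 mm tall, at y = +-242 mm.
- sash (a joint): How far the clear front sash is lowered, m: 0 = right up (shut, top edge 321 mm above the bench), 0.235 = bottom stop (top edge 86 mm above the bench, the rest sunk into the bench). Starts 0 to 0.05. Sash 458 mm wide, rails 12 mm thick, centred 7 mm in front of the booth's origin, 0.5 kg. Friction keeps it where it is left; pushing it down takes about 4 N.
- sash_handle (a point): Middle of the sash's steel bar handle: 14 mm in diameter, 154 mm long along the booth's y, its axis 55 mm in front of the sash's middle plane (49 mm from its rail) and 22 mm below its top edge, on two 12 mm stems 70 mm either side of the middle. Height above the bench = 299 mm - sash. Axes as the booth's.
- carrier: Shallow black tray 140 mm (its x) by 110 mm (its y), 28 mm tall, walls 4 mm, loose on the booth's floor (12 mm above the bench), in the left or right half; it alone has a bar over it. Origin at the centre of its underside, z up. 0.18 to 0.37 kg without the modules. Its x lies within 0.2 rad of the booth's x.
- carrier_grip (a point): Centre of the carrier's aluminium grip bar, 63 mm above the tray's underside. The bar lies along the carrier's x: 100 mm long, 16 mm wide in y (pinch it so), 20 mm tall, on two posts (8 mm in x, 16 mm in y) at x = +-46 mm; free beside it and below it between the posts. Axes as the carrier's.
- module_a: Aluminium-cased electronic module with three brass studs, 75 x 32 x 22 mm (studs to 28 mm), 60 g, lying loose in the carrier on its +y side; origin at the centre of its underside.
- module_b: The same kind of module on the carrier's -y side.
- bin: Bystander: open black parts bin 100 x 90 x 50 mm without a bar, 0.3 kg, on the booth's floor in the other half; origin at the centre of its underside.
- spool: Bystander: upright grey metal spool, 60 mm across, 52 mm tall, on the bench to the right in front of the booth; origin at the centre of its underside.
- jar: Bystander: closed white jar, 56 mm across, 90 mm tall, on the bench to the left in front of the booth; origin at the centre of its underside.
- driver: Bystander: screwdriver lying on the bench at the right of the booth; about 0.2 m long; origin on its underside.

How it is judged:
On the way, in this order (a step that is already met when the one before it is completed fails the run):
1. the sash is lowered (within 25 mm of its bottom stop), the carrier still standing in the booth (value of joint sash above 0.21 m and height (world z) of carrier below 0.02 m), for 0.2 s.
2. the carrier is lifted clear by the gripper, touching no part of the booth, the sash still down (height (world z) of carrier above 0.025 m and contact force between carrier and booth below 0.1 N and contact force between the fingers and carrier above 1 N and value of joint sash above 0.2 m), for 0.2 s.
At the end, for the whole second after the job is handed in: Held in the gripper: carrier centre 80 to 500 mm in front of the booth's origin, underside over 95 mm above the bench, tilt under 0.12 rad, still (20 mm/s, 0.15 rad/s), not touching the booth, both modules lying in it; sash within 35 mm of its bottom stop (x of carrier in the frame of booth between -0.5 and -0.08 m and height (world z) of carrier above 0.095 m and angle between carrier's own z axis and vertical below 0.12 rad and linear speed of carrier below 0.02 m/s and angular speed of carrier below 0.15 rad/s and contact force between the fingers and carrier above 1 N and contact force between carrier and booth below 0.1 N and value of joint sash above 0.2 m and x of module_a in the frame of carrier between -0.05 and 0.05 m and y of module_a in the frame of carrier between -0.05 and 0.05 m and z of module_a in the frame of carrier between -0.005 and 0.02 m and x of module_b in the frame of carrier between -0.05 and 0.05 m and y of module_b in the frame of carrier between -0.05 and 0.05 m and z of module_b in the frame of carrier between -0.005 and 0.02 m); the arm keeps its last pose, push and grip.
It fails at once if the carrier is tipped by more than 0.3 rad (angle between carrier's own z axis and vertical above 0.3 rad).
It fails at once if the bin is disturbed (moved over 30 mm) (distance of bin from where it was at the start of the episode above 0.03 m).
It fails at once if the spool is disturbed (moved over 30 mm) (distance of spool from where it was at the start of the episode above 0.03 m).
It fails at once if the jar is disturbed (moved over 30 mm) (distance of jar from where it was at the start of the episode above 0.03 m).
It fails at once if the driver is disturbed (moved over 30 mm) (distance of driver from where it was at the start of the episode above 0.03 m).
It also fails if it takes over 58 s, if anything falls off the work surface, if the arm or the gripper's body presses on something with over 40 N, if the wrist force passes 120 N, or if a joint passes its speed limit or range.

## Working session

There is one attempt and no reset: what is moved stays moved. The work goes in short steps, Python scripts to look and compute and a tool call to move; the robot and the scene stay as the last step left them, time stands still between calls to the robot, and variables do not carry over. Pictures are saved under pics/ and viewed, about 8 in all and at most 12, crops included, and the job is handed in when it is done.

Besides the shell and the picture viewer there is one more tool, called after "Emit:" as a command line: name --argument value ..., lists and objects as JSON in quotes. carry_out: Moves the arm, as the interface text tells. Its arguments: {"type":"object","properties":{"offset":{"type":"array"},"delta_rot":{"type":"array"},"fingers":{"type":"number"},"newtons":{"type":"number"}},"required":["offset","delta_rot"]}

```bash
mkdir -p pics
cat > h.py <<'E'
from workcell import *
import numpy as np, cv2
from scipy.spatial.transform import Rotation as Ro
def cal(n):
    c=get_calibration(n); K=np.array([[c['fx'],0,c['cx']],[0,c['fy'],c['cy']],[0,0,1]]); return K,np.array(c['distortion']),np.array(c['R']),np.array(c['t'])
def ray(n,px):
    K,d,R,t=cal(n); u=cv2.undistortPoints(np.array(px,float).reshape(-1,1,2),K,d).reshape(-1,2)
    D=np.c_[u,np.ones(len(u))]@R; return -R.T@t,D
def onz(n,px,z):
    o,D=ray(n,px); return o+D*((z-o[2])/D[:,2])[:,None]
def cloud(n,dep):
    v,u=np.mgrid[:480,:640]; K,d,R,t=cal(n)
    un=cv2.undistortPoints(np.c_[u.ravel(),v.ravel()].astype(float).reshape(-1,1,2),K,d).reshape(-1,2)
    P=np.c_[un,np.ones(len(un))]*dep.reshape(-1,1); return ((P-t)@R).reshape(480,640,3)
def proj(n,X):
    K,d,R,t=cal(n); return cv2.projectPoints(np.array(X,float).reshape(-1,3),cv2.Rodrigues(R)[0],t,K,d)[0].reshape(-1,2)
def shot(n,f):
    p,d=read_camera(n); cv2.imwrite(f'pics/{f}.png',p[:,:,::-1]); np.savez(f'pics/{f}.npz',p=p,d=d); return p,d
E
python3 - <<'E'
from h import *
for n in('scene','top'):
    shot(n,n+'0'); K,d,R,t=cal(n); print(n,(-R.T@t).round(3),R[2].round(2),K[0,0])
s=read_state();print(s); print(Ro.from_rotvec(s['tcp_rot']).as_matrix().round(3))
E
```

```text
scene [ 1.29  -0.332  1.128] [-0.62  0.23 -0.75] 437.43410914361823
top [ 0.458 -0.061  1.452] [ 0.03  0.01 -1.  ] 569.9032397722946
{'time': 0.1, 'q': array([ 1.14411022e+00,  2.64683960e-01,  1.60528812e+00,  3.89892164e-06,
        1.27370151e+00, -3.69069512e-02]), 'joint_vel': array([-6.58807231e-05, -1.30768423e-03, -2.85759119e-03, -1.88054692e-03,
        6.94520829e-04, -2.86080170e-04]), 'joint_torque': array([ 1.28584692e-03, -5.16706789e+01, -3.68589234e+01,  8.52835115e-06,
        6.32253330e-03, -4.06627760e-05]), 'tool_pos': array([0.25618358, 0.62368543, 0.19925508]), 'tcp_rot': array([-0.91860287,  1.37057166,  0.91680483]), 'wrist_force': array([ 0.08659526, -0.13357955,  0.57078741]), 'torque': array([ 0.01398701, -0.02978812, -0.01970132]), 'width': 0.9994712448877722}
[[-0.001 -0.925  0.38 ]
 [-0.002  0.38   0.925]
 [-1.     0.    -0.002]]
```

View pics/scene0.png

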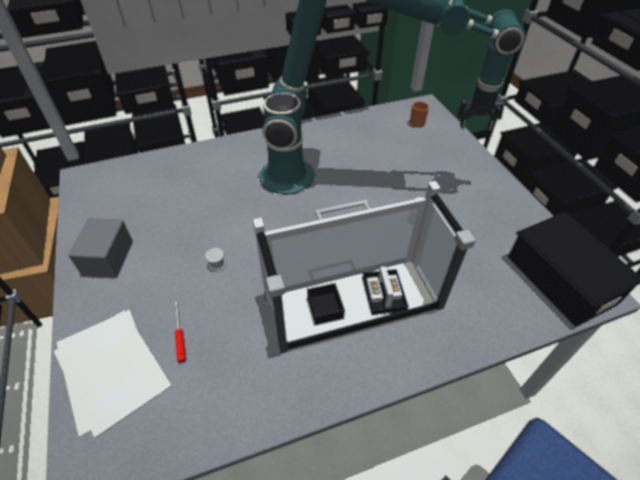

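View pics/top0.png

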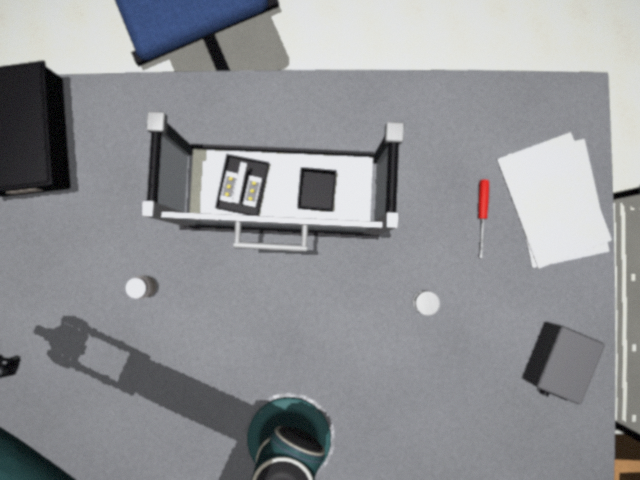

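The scene picture shows the carrier (two modules, about (384,290)) in the booth's left half and the bin at (325,303). The top picture shows the front posts at about (148,208) and (391,219), the handle bar running from (237,247) to (307,248), the carrier at (243,185), the jar at (138,287) and the spool at (428,302).

Run:
```python
from h import *
z=np.load('pics/top0.npz');p,d=z['p'],z['d']
C=cloud('top',d)
for nm,b in dict(pl=(135,200,162,217),pr=(380,208,402,230)).items():
    x0,y0,x1,y1=b; m=(p[y0:y1,x0:x1].min(2)>185)&(abs(C[y0:y1,x0:x1,2]-.34)<.02)
    v,u=np.nonzero(m); u=u+x0;v=v+y0
    r=cv2.minAreaRect(np.c_[u,v].astype(np.float32)); print(nm,r,onz('top',[r[0]],.34).round(4), C[v,u].mean(0).round(4))
def lo(u,v): return C[v,u].round(3)
for q in [(150,288),(137,287),(428,302),(236,247),(272,248),(305,249),(243,180),(318,185),(200,217),(300,222)]: print(q,lo(*q))
# raised handle points by depth
R=C[232:256,225:318]; m=R[...,2]>.2; Q=R[m]; print('handle pts',len(Q),Q.min(0),Q.max(0),np.median(Q[:,2]))
# carrier bar
R=C[145:222,205:280]; m=(R[...,2]>.068)&(R[...,2]<.11); Q=R[m]; print('bar',len(Q),Q.mean(0),Q.min(0),Q.max(0))
v,u=np.nonzero(m); print(u.min()+205,u.max()+205,v.min()+145,v.max()+145)
a=cv2.resize(p[140:260,190:350],None,fx=5,fy=5,interpolation=cv2.INTER_CUBIC); cv2.imwrite('pics/c0.png',a[:,:,::-1])
```

```text
pl ((147.0, 208.0), (14.0, 10.0), 90.0) [[0.5586 0.2651 0.34  ]] [0.5587 0.2655 0.3382]
pr ((392.0, 220.0), (14.0, 10.0), 90.0) [[ 0.5326 -0.2173  0.34  ]] [ 0.5335 -0.2178  0.3381]
(150, 288) [0.386 0.34  0.055]
(137, 287) [0.39  0.363 0.086]
(428, 302) [ 0.35  -0.346  0.047]
(236, 247) [0.482 0.098 0.269]
(272, 248) [0.48  0.023 0.268]
(305, 249) [ 0.478 -0.046  0.269]
(243, 180) [0.649 0.107 0.078]
(318, 185) [ 0.645 -0.076  0.011]
(200, 217) [0.544 0.17  0.288]
(300, 222) [ 0.533 -0.036  0.283]
handle pts 634 [ 0.45758307 -0.06144185  0.2593078 ] [0.51389308 0.10463581 1.45248889] 0.2694301079804087
bar 303 [0.64291574 0.11561689 0.08216415] [0.59307734 0.09916642 0.06812785] [0.69256738 0.13294631 0.0905681 ]
232 246 162 203
```

View pics/c0.png

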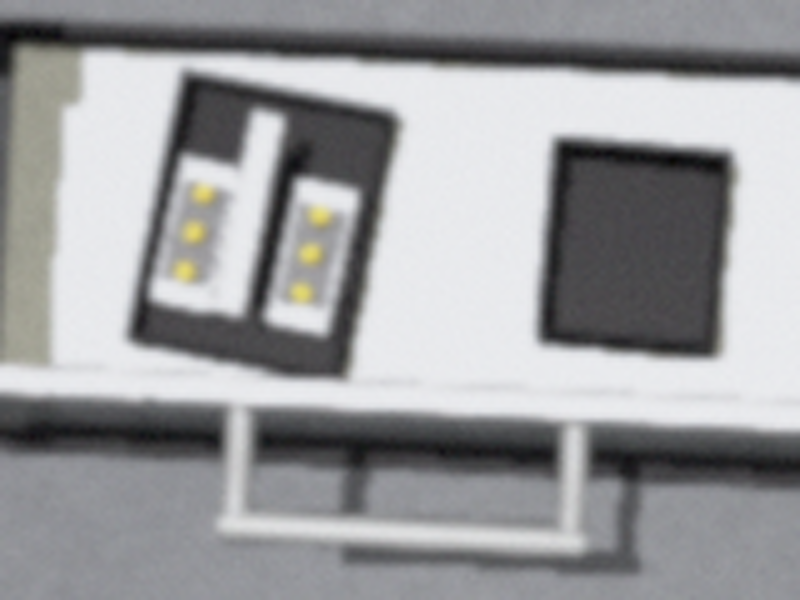

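The crop shows the carrier bar running from crop (265,108) to (232,315), with a module either side of it. That puts the carrier's yaw near -0.16 rad. The handle and post heights agree with the sizes given. I'll refine the fits next and move the arm towards the handle.

Run:
```python
from h import *
z=np.load('pics/top0.npz');p,d=z['p'],z['d'];C=cloud('top',d)
q=np.array([[234.3,245.2],[306.5,248.8]])  # rough
# handle axis line: bright pixels rows 240-254 per column
for zz in(.262,):
    pts=[]
    for u in range(242,300):
        col=p[240:256,u].astype(float).mean(1); w=np.clip(col-160,0,None); 
        if w.sum()>0: pts.append((u,240+(w*np.arange(16)).sum()/w.sum()))
    W=onz('top',pts,zz+.005); f=np.polyfit(W[:,1],W[:,0],1); print('handle x=f(y)',f, 'yaw',-np.arctan(f[0]))
row=p[240:254,225:318].astype(int).mean(2).max(0)>170; u=np.nonzero(row)[0]+225; print('ends',u.min(),u.max(),onz('top',[(u.min(),246),(u.max(),249)],.267).round(4))
e=np.array([[265,110],[236,313]])/5+[190,140]-.4
B=onz('top',e,.085); print('bar ends',B.round(4),'mid',B.mean(0).round(4),'len',np.linalg.norm(B[0]-B[1]),'yaw',np.arctan2(*(B[0]-B[1])[[1,0]]))
# tray corners
c=np.array([[183,72],[400,115],[347,378],[130,340]])/5+[190,140]-.4
T=onz('top',c,.040); print('tray',T.round(4),T.mean(0).round(4),[np.linalg.norm(T[i]-T[i-1]).round(3) for i in range(4)])
dd=T[0]-T[3]+T[1]-T[2];print(np.arctan2(dd[1],dd[0]))
# scene check of bar by projecting
```

```text
handle x=f(y) [0.05550808 0.4826676 ] yaw -0.0554511791299667
ends 233 306 [[ 0.4846  0.1042  0.267 ]
 [ 0.4778 -0.0481  0.267 ]]
bar ends [[0.693  0.1068 0.085 ]
 [0.5944 0.1206 0.085 ]] mid [0.6437 0.1137 0.085 ] len 0.09957186609338026 yaw -0.13930913284323335
tray [[0.7203 0.1536 0.04  ]
 [0.6977 0.0447 0.04  ]
 [0.5661 0.0711 0.04  ]
 [0.5857 0.1797 0.04  ]] [0.6425 0.1123 0.04  ] [np.float64(0.137), np.float64(0.111), np.float64(0.134), np.float64(0.11)]
-0.1948309764993969
```

Emit:
carry_out --offset '[[-2.8, 0, 0], [-2.8, 0, 0], [-2.8, 0, 0], [-2.8, 0, 0], [-2.8, 0, 0]]' --delta_rot '[[0, 0, 0], [0, 0, 0], [0, 0, 0], [0, 0, 0], [0, 0, 0]]' --fingers 0.0

```text
time: 0.52
tool_pos: [0.2563, 0.6239, 0.341]
tcp_rot: [-0.918, 1.37, 0.917]
wrist_force: [0.3, 0.4, -0.5]
width: 0.5
```

Emit:
carry_out --offset '[[0, -2.7, -2.9], [0, -2.7, -2.9], [0, -2.7, -2.9], [0, -2.7, -2.9], [0, -2.7, -2.9]]' --delta_rot '[[0, 0, 0], [0, 0, 0], [0, 0, 0], [0, 0, 0], [0, 0, 0]]'

```text
time: 0.93
tool_pos: [0.3263, 0.4371, 0.3398]
tcp_rot: [-0.919, 1.369, 0.918]
wrist_force: [0.9, -0.1, 0.6]
width: 0.501
```

Emit:
carry_out --offset '[[0, -2.7, -2.9], [0, -2.7, -2.9], [0, -2.7, -2.9], [0, -2.7, -2.9], [0, -2.7, -2.9]]' --delta_rot '[[0, 0, 0], [0, 0, 0], [0, 0, 0], [0, 0, 0], [0, 0, 0]]'

```text
time: 1.35
tool_pos: [0.396, 0.2516, 0.3401]
tcp_rot: [-0.918, 1.369, 0.918]
wrist_force: [1.1, 0.2, 0.4]
width: 0.5
```

Emit:
carry_out --offset '[[0, -2.7, -2.9], [0, -2.7, -2.9], [0, -2.7, -2.9], [0, -2.7, -2.9], [0, -2.7, -2.9]]' --delta_rot '[[0, 0, 0], [0, 0, 0], [0, 0, 0], [0, 0, 0], [0, 0, 0]]'

```text
time: 1.77
tool_pos: [0.4657, 0.0661, 0.3402]
tcp_rot: [-0.917, 1.369, 0.918]
wrist_force: [1.3, -0.2, -0.0]
width: 0.501
```

Emit:
carry_out --offset '[[0, 0, 0], [0, 0, 0], [0, 0, 0], [0, 0, 0], [0, 0, 0]]' --delta_rot '[[7.07, 0, 0], [7.07, 0, 0], [7.07, 0, 0], [7.07, 0, 0], [7.07, 0, 0]]'

```text
time: 2.18
tool_pos: [0.4655, 0.0677, 0.3399]
tcp_rot: [-0.436, 1.527, 0.437]
wrist_force: [-0.5, 0.3, 0.6]
width: 0.497
```

Emit:
carry_out --offset '[[0, 0, 0], [0, 0, 0], [0, 0, 0], [0, 0, 0], [0, 0, 0]]' --delta_rot '[[7.07, 0, 0], [7.07, 0, 0], [7.07, 0, 0], [7.07, 0, 0], [7.07, 0, 0]]'

```text
time: 2.6
tool_pos: [0.4654, 0.068, 0.3399]
tcp_rot: [0.046, 1.571, -0.047]
wrist_force: [-0.7, -0.1, -0.0]
width: 0.501
```

Emit:
carry_out --offset '[[0, -1.95, 1.05], [0, -1.95, 1.05], [0, 0, 0], [1.0, 0, 0], [1.0, 0, 0]]' --delta_rot '[[0, 0, 0], [0, 0, 0], [0, 0, 0], [0, 0, 0], [0, 0, 0]]'

```text
time: 3.02
tool_pos: [0.4847, 0.0283, 0.32]
tcp_rot: [0.042, 1.57, -0.042]
wrist_force: [-0.1, 0.6, -1.1]
width: 0.499
```

Run:
```python
from h import *
p,d=shot('scene','s1'); s=read_state(); print(s['tool_pos'],s['wrist_force'],s['time'])
c=proj('scene',[[.484,.028,.262]])[0]; print(c); u,v=c.astype(int)
x0,y0=max(u-80,0),max(v-60,0)
cv2.imwrite('pics/s1c.png',cv2.resize(p[y0:y0+120,x0:x0+160,::-1],None,fx=5,fy=5,interpolation=cv2.INTER_CUBIC)); print(x0,y0)
```

```text
[0.48314087 0.02850641 0.31680917] [-1.27453586 -0.4226244  -1.17398003] 3.0667
[340.48172236 206.88966574]
260 146
```

View pics/s1c.png

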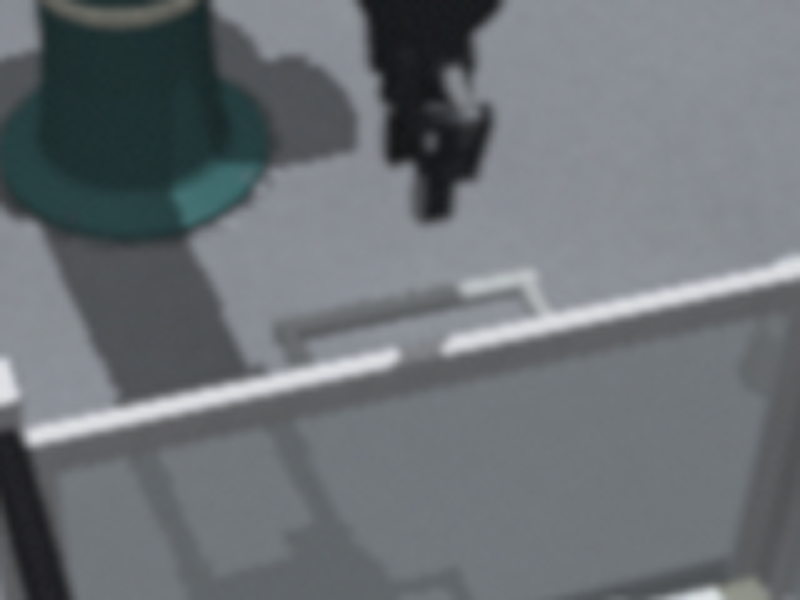

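The gripper is straight above the handle, whose middle is near crop (408,300), close to where I predicted it. I'm lowering and gripping.

Emit:
carry_out --offset '[[1.6, 0, 0], [1.6, 0, 0], [1.6, 0, 0], [1.6, 0, 0], [1.0, 0, 0]]' --delta_rot '[[0, 0, 0], [0, 0, 0], [0, 0, 0], [0, 0, 0], [0, 0, 0]]'

```text
time: 3.48
tool_pos: [0.4828, 0.0288, 0.2436]
tcp_rot: [0.041, 1.574, -0.041]
wrist_force: [-0.6, 0.3, -1.1]
width: 0.5
```

Emit:
carry_out --offset '[[0, 0, 0], [0, 0, 0], [0, 0, 0], [0, 0, 0], [0, 0, 0]]' --delta_rot '[[0, 0, 0], [0, 0, 0], [0, 0, 0], [0, 0, 0], [0, 0, 0]]' --fingers -1 --newtons 50

```text
time: 3.9
tool_pos: [0.4855, 0.0281, 0.2477]
tcp_rot: [0.042, 1.568, -0.041]
wrist_force: [-0.1, -0.3, -0.5]
width: 0.0
```

Emit:
carry_out --offset '[[0, 0, 0], [0, 0, 0], [0, 0, 0], [0, 0, 0], [0, 0, 0]]' --delta_rot '[[0, 0, 0], [0, 0, 0], [0, 0, 0], [0, 0, 0], [0, 0, 0]]'

```text
time: 4.32
tool_pos: [0.4848, 0.028, 0.2465]
tcp_rot: [0.042, 1.57, -0.042]
wrist_force: [-0.0, -0.9, 0.2]
width: 0.004
```

The fingers shut fully, so the grasp missed. I'll look from both cameras.

Run:
```python
from h import *
o=[]
for n in('scene','top'):
    p,d=shot(n,n+'2'); C=cloud(n,d)
    c=proj(n,[[.484,.028,.262]])[0].astype(int); x0,y0=c[0]-40,c[1]-60
    o.append(cv2.resize(p[y0:y0+120,x0:x0+80,::-1],None,fx=5,fy=5,interpolation=cv2.INTER_CUBIC)); print(n,x0,y0)
    if n=='scene':
        R=C; m=(R[...,0]>.46)&(R[...,0]<.50)&(abs(R[...,1]-.028)<.085)&(R[...,2]>.2)&(R[...,2]<.29); Q=R[m]; 
        for y in np.arange(-.05,.11,.015):
            q=Q[abs(Q[:,1]-y)<.0075]; print(round(y,3),len(q),q.mean(0).round(3) if len(q) else '',q[:,2].max().round(3) if len(q) else '')
cv2.imwrite('pics/b2.png',np.hstack(o)); s=read_state(); print(s['tool_pos'],s['width'])
```

```text
scene 300 146
-0.05 19 [ 0.489 -0.046  0.269] 0.274
-0.035 23 [ 0.489 -0.035  0.27 ] 0.274
-0.02 28 [ 0.488 -0.02   0.268] 0.274
-0.005 25 [ 0.489 -0.005  0.269] 0.274
0.01 25 [0.489 0.01  0.268] 0.274
0.025 37 [0.492 0.024 0.275] 0.29
0.04 21 [0.493 0.04  0.269] 0.285
0.055 26 [0.492 0.055 0.268] 0.274
0.07 23 [0.492 0.07  0.268] 0.272
0.085 25 [0.493 0.085 0.268] 0.273
0.1 17 [0.493 0.099 0.269] 0.273
top 229 186
[0.48471667 0.02801359 0.24645577] -0.001488131088604139
```

View pics/b2.png

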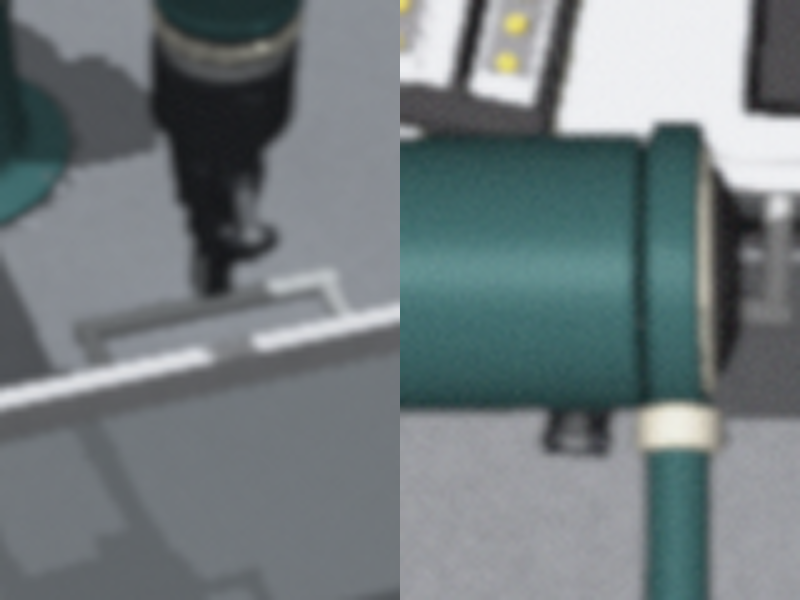

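The scene view shows the closed fingertips ending at about crop (210,290), behind or above the handle rather than straddling it. I'll compare the measured TCP with the gripper's depth points.

Run:
```python
from h import *
for f in('s1','scene2'):
    z=np.load(f'pics/{f}.npz');p,d=z['p'],z['d'];C=cloud('scene',d)
    T=[[.4831,.0285,.317]] if f=='s1' else [[.4847,.028,.2465]]
    print(f,'tcp px',proj('scene',T))
    m=(abs(C[...,1]-.03)<.06)&(abs(C[...,0]-.47)<.1)&(C[...,2]>.2)&(C[...,2]<.5)&(p.max(2)<70)
    Q=C[m]; v,u=np.nonzero(m)
    for zz in np.arange(.22,.46,.015):
        k=abs(Q[:,2]-zz)<.0075
        if k.sum()>3: print(round(zz,3),k.sum(),Q[k].min(0).round(3),Q[k].max(0).round(3),'v',v[k].min(),v[k].max())
```

```text
s1 tcp px [[341.35085036 192.20335908]]
0.355 15 [0.463 0.021 0.356] [0.518 0.036 0.362] v 175 189
0.37 46 [0.462 0.021 0.363] [0.524 0.036 0.377] v 171 189
0.385 30 [0.462 0.018 0.378] [0.525 0.04  0.392] v 166 184
0.4 51 [0.436 0.015 0.393] [0.541 0.036 0.407] v 156 183
0.415 74 [0.436 0.012 0.408] [0.548 0.036 0.422] v 152 181
0.43 87 [0.435 0.012 0.423] [0.553 0.035 0.437] v 150 178
0.445 98 [0.467 0.009 0.438] [0.556 0.035 0.452] v 151 174
0.46 54 [0.477 0.01  0.453] [0.554 0.035 0.467] v 152 169
scene2 tcp px [[340.35105264 210.94965252]]
0.295 25 [0.492 0.021 0.288] [0.503 0.034 0.302] v 199 204
0.31 9 [0.48  0.019 0.303] [0.502 0.033 0.317] v 192 200
0.325 32 [0.464 0.015 0.318] [0.524 0.031 0.332] v 186 199
0.34 42 [0.45  0.012 0.333] [0.534 0.032 0.346] v 177 198
0.355 51 [0.445 0.012 0.348] [0.549 0.031 0.362] v 175 198
0.37 60 [0.472 0.01  0.363] [0.551 0.032 0.377] v 175 196
0.385 52 [0.481 0.01  0.378] [0.53  0.035 0.392] v 176 186
0.4 43 [ 0.481 -0.007  0.393] [0.528 0.034 0.407] v 169 181
0.415 128 [ 0.48  -0.008  0.408] [0.527 0.054 0.422] v 164 177
0.43 123 [ 0.488 -0.008  0.423] [0.526 0.051 0.437] v 162 172
0.445 177 [ 0.474 -0.008  0.438] [0.527 0.06  0.452] v 154 167
```

Depth puts the shut tips about 3 cm above the reported TCP, just over the handle. Going 3 cm lower is safe either way, since the handle would still lie inside the fingers. I'll reopen, lower and close again.

Emit:
carry_out --offset '[[0, 0, 0], [0, 0, 0], [0, 0, 0], [0, 0, 0], [0, 0, 0]]' --delta_rot '[[0, 0, 0], [0, 0, 0], [0, 0, 0], [0, 0, 0], [0, 0, 0]]' --fingers 0

```text
time: 4.83
tool_pos: [0.4847, 0.028, 0.2465]
tcp_rot: [0.042, 1.57, -0.042]
wrist_force: [0.1, 0.6, -0.2]
width: 0.5
```

Emit:
carry_out --offset '[[1.0, 0, 0], [1.0, 0, 0], [0.8, 0, 0], [0, 0, 0], [0, 0, 0]]' --delta_rot '[[0, 0, 0], [0, 0, 0], [0, 0, 0], [0, 0, 0], [0, 0, 0]]'

```text
time: 5.25
tool_pos: [0.4837, 0.028, 0.217]
tcp_rot: [0.042, 1.573, -0.042]
wrist_force: [0.8, 0.3, 1.4]
width: 0.5
```

Emit:
carry_out --offset '[[0, 0, 0], [0, 0, 0], [0, 0, 0], [0, 0, 0], [0, 0, 0]]' --delta_rot '[[0, 0, 0], [0, 0, 0], [0, 0, 0], [0, 0, 0], [0, 0, 0]]' --fingers -1

```text
time: 5.67
tool_pos: [0.484, 0.0281, 0.2188]
tcp_rot: [0.042, 1.572, -0.042]
wrist_force: [-4.9, -0.3, 2.0]
width: 0.142
```

Run:
```python
from h import *
p,d=shot('scene','s3'); C=cloud('scene',d)
print(read_state())
cv2.imwrite('pics/s3c.png',cv2.resize(p[136:256,270:430,::-1],None,fx=5,fy=5,interpolation=cv2.INTER_CUBIC))
```

```text
{'time': 5.7167, 'q': array([ 6.51410715e-03, -1.12471811e-01,  1.97329657e+00,  5.95596266e-05,
        1.28201016e+00,  5.94042230e-02]), 'joint_vel': array([ 1.61310666e-04,  6.03885343e-05,  6.18233197e-04, -7.22261146e-04,
       -1.15243374e-03, -4.65911173e-04]), 'joint_torque': array([-2.80335993e-01, -2.87406492e+01, -3.76223731e+01, -8.19544913e-02,
       -1.80401400e+00,  1.45678595e-02]), 'tool_pos': array([0.48404566, 0.02807531, 0.21880222]), 'tcp_rot': array([ 0.04157199,  1.57164041, -0.04154667]), 'wrist_force': array([-5.27092123, -0.64200261,  4.56472163]), 'torque': array([0.07383179, 0.82124965, 0.00808106]), 'width': 0.14370167725046132}
```

View pics/s3c.png

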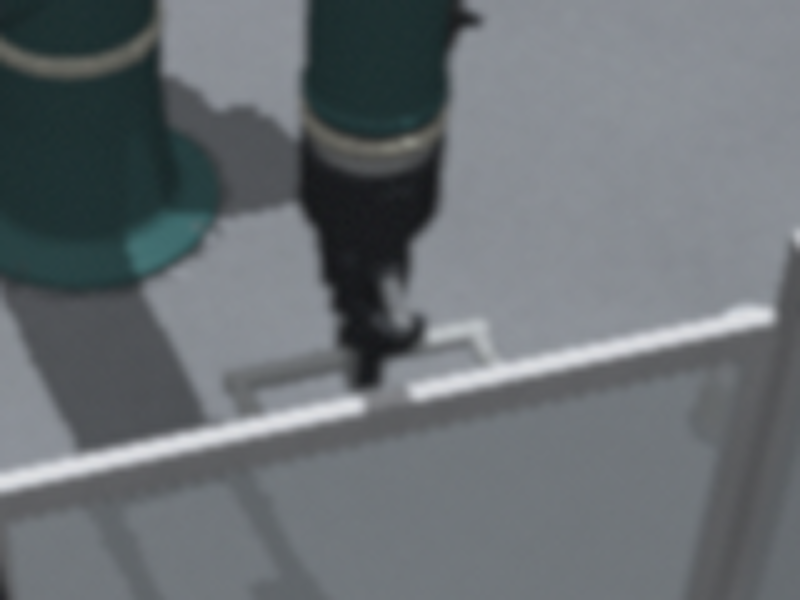

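Held: the opening reads 12 to 14 mm and a finger shows in front of the bar at crop (370,370). Now I'll slide the sash down.

Emit:
carry_out --offset '[[1.3, 0, 0], [1.4, 0, 0], [1.4, 0, 0], [1.4, 0, 0], [1.4, 0, 0]]' --delta_rot '[[0, 0, 0], [0, 0, 0], [0, 0, 0], [0, 0, 0], [0, 0, 0]]'

```text
time: 6.13
tool_pos: [0.4841, 0.0281, 0.1494]
tcp_rot: [0.042, 1.571, -0.041]
wrist_force: [-5.3, 0.1, 5.1]
width: 0.14
```

Emit:
carry_out --offset '[[1.4, 0, 0], [1.4, 0, 0], [1.4, 0, 0], [1.4, 0, 0], [1.4, 0, 0]]' --delta_rot '[[0, 0, 0], [0, 0, 0], [0, 0, 0], [0, 0, 0], [0, 0, 0]]'

```text
time: 6.55
tool_pos: [0.4841, 0.0281, 0.0791]
tcp_rot: [0.042, 1.572, -0.042]
wrist_force: [-4.6, 0.6, 5.3]
width: 0.143
```

Emit:
carry_out --offset '[[1.4, 0, 0], [1.4, 0, 0], [1.0, 0, 0], [0.8, 0, 0], [0.5, 0, 0]]' --delta_rot '[[0, 0, 0], [0, 0, 0], [0, 0, 0], [0, 0, 0], [0, 0, 0]]'

```text
time: 6.97
tool_pos: [0.484, 0.0281, 0.0276]
tcp_rot: [0.042, 1.572, -0.042]
wrist_force: [-5.4, 0.2, 4.3]
width: 0.142
```

Run:
```python
from h import *
p,d=shot('scene','s4'); C=cloud('scene',d); s=read_state(); print(s['tool_pos'],s['wrist_force'],s['width'])
m=(abs(C[...,0]-.489)<.02)&(abs(C[...,1]-.08)<.02)&(C[...,2]>.02)&(C[...,2]<.3); print('handle z',np.percentile(C[m][:,2],[10,50,90]) if m.any() else None)
m=(abs(C[...,0]-.54)<.02)&(abs(C[...,1]-.15)<.03)&(C[...,2]>.02)&(C[...,2]<.33); print('sash top',np.percentile(C[m][:,2],[50,95,99]))
```

```text
[0.48404458 0.02807493 0.02699098] [-0.90274387  0.54862926 -7.05372204] 0.14616198329195648
handle z [0.07295119 0.07853774 0.25494361]
sash top [0.06863111 0.09682151 0.09884939]
```

Emit:
carry_out --offset '[[0.3, 0, 0], [0.3, 0, 0], [0.2, 0, 0], [0, 0, 0], [0, 0, 0]]' --delta_rot '[[0, 0, 0], [0, 0, 0], [0, 0, 0], [0, 0, 0], [0, 0, 0]]'

```text
time: 7.43
tool_pos: [0.4841, 0.0281, 0.0202]
tcp_rot: [0.042, 1.572, -0.042]
wrist_force: [-4.8, 0.7, 0.4]
width: 0.145
```

Emit:
carry_out --offset '[[0.2, 0, 0], [0.2, 0, 0], [0.1, 0, 0], [0, 0, 0], [0, 0, 0]]' --delta_rot '[[0, 0, 0], [0, 0, 0], [0, 0, 0], [0, 0, 0], [0, 0, 0]]'

```text
time: 7.85
tool_pos: [0.4841, 0.0281, 0.017]
tcp_rot: [0.042, 1.572, -0.042]
wrist_force: [-11.3, 0.6, 14.2]
width: 0.142
```

Run:
```python
from h import *
p,d=shot('scene','s5'); C=cloud('scene',d); s=read_state(); print(s['tool_pos'],s['wrist_force'],s['width'])
m=(abs(C[...,0]-.489)<.02)&(abs(C[...,1]-.08)<.02)&(C[...,2]>.02)&(C[...,2]<.12); print('handle z',np.percentile(C[m][:,2],[10,50,90]) if m.any() else None)
m=(abs(C[...,0]-.54)<.02)&(abs(C[...,1]-.15)<.03)&(C[...,2]>.02)&(C[...,2]<.33); print('sash top',np.percentile(C[m][:,2],[50,95,99]))
```

```text
[0.48411757 0.02808662 0.01697329] [-10.62429028   0.79115951  13.408942  ] 0.14374016230163822
handle z [0.06156938 0.06749426 0.07130538]
sash top [0.06305833 0.08654594 0.08866681]
```

The sash is at its stop: 14 N of push, top edge at 87 mm, handle at about 64 mm. The hold also shows the effective grasp point about 47 mm behind the reported TCP, not 19 mm. I'll release and rise, then look at the carrier.

Emit:
carry_out --offset '[[0, 0, 0], [0, 0, 0], [0, 0, 0], [0, 0, 0], [0, 0, 0]]' --delta_rot '[[0, 0, 0], [0, 0, 0], [0, 0, 0], [0, 0, 0], [0, 0, 0]]' --fingers 0.1

```text
time: 8.32
tool_pos: [0.4855, 0.028, 0.0157]
tcp_rot: [0.042, 1.569, -0.042]
wrist_force: [0.4, 0.2, 0.0]
width: 0.551
```

Emit:
carry_out --offset '[[-1.5, 0, 0], [-3, 0, 0], [-3.5, 0, 0], [-3.5, 0, 0], [-3.5, 0, 0]]' --delta_rot '[[0, 0, 0], [0, 0, 0], [0, 0, 0], [0, 0, 0], [0, 0, 0]]'

```text
time: 8.73
tool_pos: [0.4845, 0.028, 0.1668]
tcp_rot: [0.042, 1.571, -0.042]
wrist_force: [0.7, -0.6, -0.3]
width: 0.553
```

Run:
```python
from h import *
p,d=shot('scene','s6'); C=cloud('scene',d); s=read_state(); print(s['tool_pos'],s['wrist_force'],s['width'])
m=(abs(C[...,0]-.54)<.02)&(abs(C[...,1]-.15)<.03)&(C[...,2]>.02)&(C[...,2]<.33); print('sash top',np.percentile(C[m][:,2],[50,95,99]))
m=(abs(C[...,1]-.03)<.06)&(abs(C[...,0]-.484)<.06)&(C[...,2]>.12)&(C[...,2]<.3)&(p.max(2)<70); print('gripper low z',np.percentile(C[m][:,2],[0,2,5,10]))
a=cv2.resize(p[200:350,260:460,::-1],None,fx=4,fy=4,interpolation=cv2.INTER_CUBIC)
pt,dt=shot('top','t6'); b=cv2.resize(pt[140:260,190:290,::-1],None,fx=5,fy=5,interpolation=cv2.INTER_CUBIC)
cv2.imwrite('pics/t6c.png',b); Ct=cloud('top',dt)
R=Ct[140:225,200:285]; m=(R[...,2]>.074)&(R[...,2]<.1)&(R[...,0]>.57); v,u=np.nonzero(m); Q=onz('top',np.c_[u+200,v+140],.085)
r=cv2.minAreaRect(Q[:,:2].astype(np.float32)); print('bar by depth',len(Q),r)
w,V=np.linalg.eigh(np.cov(Q[:,:2].T)); print(Q.mean(0),V[:,1])
# scene
m=(C[...,0]>.57)&(C[...,0]<.72)&(C[...,1]>.05)&(C[...,1]<.18)&(C[...,2]>.077)&(C[...,2]<.11); Q=C[m]; w,V=np.linalg.eigh(np.cov(Q[:,:2].T)); print('scene bar',len(Q),Q.mean(0),V[:,1],Q.min(0),Q.max(0))
```

```text
[0.48985168 0.02804949 0.17515345] [2.79444841 0.7710733  5.03042207] 0.5523174819688215
sash top [0.06264479 0.08580858 0.08796359]
gripper low z [0.20092501 0.20542142 0.21007761 0.21422525]
bar by depth 290 ((0.6426922678947449, 0.11528967320919037), (0.017629289999604225, 0.10045003890991211), 78.83405303955078)
[0.64298912 0.11559254 0.085     ] [-0.97938999  0.20197834]
scene bar 171 [0.65036463 0.1157622  0.08299711] [-0.97916881  0.20304788] [0.59695501 0.0996375  0.07726868] [0.69700269 0.13292109 0.09007282]
```

View pics/t6c.png

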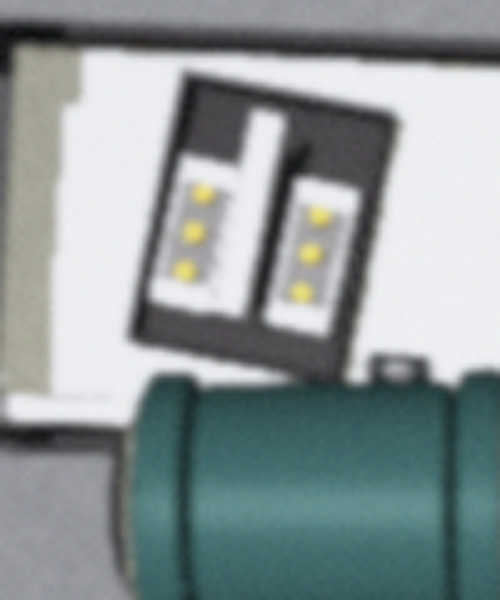

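The sash stayed down, with its top at 86 mm. The bar's centre is (0.643, 0.1155) with yaw -0.20 rad, and the tray outline agrees at -0.195. In the crop the wrist housing at (140-500, 380-600) sticks out to the left, so I'll check its clearance to the booth's left side.

Run:
```python
from h import *
for n,f in(('scene','s6'),('top','t6')):
    z=np.load(f'pics/{f}.npz');p,d=z['p'].astype(int),z['d'];C=cloud(n,d)
    m=(p[...,1]>p[...,0]+12)&(C[...,0]>.40)&(C[...,0]<.6)&(abs(C[...,1])<.35)&(C[...,2]>.15)&(C[...,2]<.9); Q=C[m]
    print(n,m.sum())
    for zz in np.arange(.2,.8,.04):
        k=abs(Q[:,2]-zz)<.02
        if k.sum()>5: print(round(zz,2),k.sum(),np.percentile(Q[k],1,0).round(3),np.percentile(Q[k],99,0).round(3))
```

```text
scene 2828
0.4 165 [ 0.483 -0.007  0.401] [0.526 0.051 0.42 ]
0.44 318 [ 0.491 -0.006  0.42 ] [0.525 0.049 0.46 ]
0.48 310 [ 0.493 -0.005  0.461] [0.526 0.047 0.5  ]
0.52 386 [ 0.502 -0.025  0.501] [0.531 0.076 0.54 ]
0.56 1065 [ 0.414 -0.028  0.541] [0.531 0.084 0.58 ]
0.6 584 [ 0.401 -0.027  0.58 ] [0.511 0.084 0.59 ]
top 4142
0.56 826 [ 0.426 -0.027  0.561] [0.525 0.082 0.58 ]
0.6 3316 [ 0.402 -0.027  0.58 ] [0.516 0.084 0.597]
```

The wide housing sits over 0.33 m above the reported TCP, so it stays above the booth's sides. I'll move above the carrier bar and turn.

Emit:
carry_out --offset '[[0, 1.92, 3.08], [0, 1.92, 3.08], [0, 1.92, 3.08], [0, 1.92, 3.08], [0, 1.92, 3.08]]' --delta_rot '[[0, 0, 0], [0, 0, 0], [0, 0, 0], [0, 0, 0], [0, 0, 0]]'

```text
time: 9.25
tool_pos: [0.6448, 0.1166, 0.1644]
tcp_rot: [0.041, 1.571, -0.042]
wrist_force: [0.7, -0.8, 0.1]
width: 0.547
```

Emit:
carry_out --offset '[[0, 0, 0], [0, 0, 0], [0, 0, 0], [0, 0, 0], [0, 0, 0]]' --delta_rot '[[-6.8, 0, 0], [-6.8, 0, 0], [-6.8, 0, 0], [-6.8, 0, 0], [-6.8, 0, 0]]'

```text
time: 9.67
tool_pos: [0.6435, 0.1158, 0.164]
tcp_rot: [-0.428, 1.529, 0.428]
wrist_force: [-0.3, 0.3, -0.4]
width: 0.551
```

Emit:
carry_out --offset '[[0, 0, 0], [0, 0, 0], [0, 0, 0], [0, 0, 0], [0, 0, 0]]' --delta_rot '[[-6.8, 0, 0], [-6.8, 0, 0], [-6.8, 0, 0], [-6.8, 0, 0], [-6.8, 0, 0]]'

```text
time: 10.08
tool_pos: [0.6434, 0.1157, 0.1643]
tcp_rot: [-0.886, 1.384, 0.887]
wrist_force: [-0.6, -0.3, 0.3]
width: 0.549
```

Emit:
carry_out --offset '[[0, 0, 0], [0, 0, 0], [0, 0, 0], [0, 0, 0], [0, 0, 0]]' --delta_rot '[[-6.8, 0, 0], [-6.8, 0, 0], [0, 0, 0], [0, 0, 0], [0, 0, 0]]'

```text
time: 10.5
tool_pos: [0.6434, 0.1157, 0.1649]
tcp_rot: [-1.059, 1.299, 1.059]
wrist_force: [-0.7, -0.2, 0.1]
width: 0.554
```

Run:
```python
from h import *
s=read_state(); M=Ro.from_rotvec(s['tcp_rot']).as_matrix(); z=M[:,2]
print(s['tool_pos'],'jaw',np.arctan2(z[1],z[0]),M[:,0]); e=np.array([.643,.1155,s['tool_pos'][2]])-s['tool_pos']; print('to go in tool axes cm',(M.T@e*100).round(2))
p,d=shot('scene','s7'); C=cloud('scene',d)
m=(abs(C[...,1]-.1155)<.06)&(abs(C[...,0]-.643)<.05)&(C[...,2]>.11)&(C[...,2]<.3)&(p.max(2)<70); Q=C[m]; print('gripper low z',np.percentile(Q[:,2],[0,2,5,10]), 'fingers y', Q[Q[:,2]<Q[:,2].min()+.03].min(0), Q[Q[:,2]<Q[:,2].min()+.03].max(0))
cv2.imwrite('pics/s7c.png',cv2.resize(p[180:330,290:450,::-1],None,fx=4,fy=4,interpolation=cv2.INTER_CUBIC))
```

```text
[0.64344541 0.11570479 0.16486265] jaw 1.3682822928143261 [-6.39369344e-04 -1.07738005e-04 -9.99999790e-01]
to go in tool axes cm [ 0.    0.04 -0.03]
gripper low z [0.19672365 0.21041678 0.21975853 0.23147647] fingers y [0.63839431 0.08175676 0.19672365] [0.6641704  0.15055403 0.22644069]
```

View pics/s7c.png

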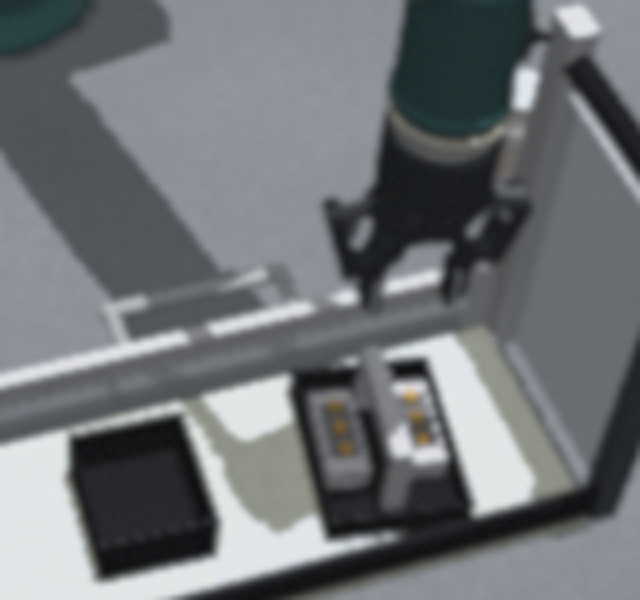

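The fingers straddle the bar, with tips at about crop (370,300) and (455,295) and the bar at (385,380)-(400,490). The tips sit about 3 cm above the reported TCP again. I'm lowering to a reported 0.030.

Emit:
carry_out --offset '[[2, 0, 0], [2, 0, 0], [2, 0, 0], [2, 0, 0], [2, 0, 0]]' --delta_rot '[[0, 0, 0], [0, 0, 0], [0, 0, 0], [0, 0, 0], [0, 0, 0]]'

```text
time: 10.97
tool_pos: [0.6437, 0.1157, 0.0646]
tcp_rot: [-1.06, 1.297, 1.059]
wrist_force: [0.1, 0.3, -0.8]
width: 0.551
```

Emit:
carry_out --offset '[[1, 0, 0], [1, 0, 0], [1, 0, 0], [0.5, 0, 0], [0, 0, 0]]' --delta_rot '[[0, 0, 0], [0, 0, 0], [0, 0, 0], [0, 0, 0], [0, 0, 0]]'

```text
time: 11.38
tool_pos: [0.643, 0.1157, 0.0295]
tcp_rot: [-1.06, 1.298, 1.062]
wrist_force: [-0.6, -0.5, 0.1]
width: 0.552
```

Emit:
carry_out --offset '[[0, 0, 0], [0, 0, 0], [0, 0, 0], [0, 0, 0], [0, 0, 0]]' --delta_rot '[[0, 0, 0], [0, 0, 0], [0, 0, 0], [0, 0, 0], [0, 0, 0]]' --fingers -1 --newtons 60

```text
time: 11.8
tool_pos: [0.6447, 0.1158, 0.0319]
tcp_rot: [-1.062, 1.295, 1.059]
wrist_force: [0.1, -0.8, 3.6]
width: 0.173
```

Emit:
carry_out --offset '[[0, 0, 0], [0, 0, 0], [0, 0, 0], [0, 0, 0], [0, 0, 0]]' --delta_rot '[[0, 0, 0], [0, 0, 0], [0, 0, 0], [0, 0, 0], [0, 0, 0]]'

```text
time: 12.22
tool_pos: [0.6447, 0.1158, 0.0319]
tcp_rot: [-1.062, 1.295, 1.06]
wrist_force: [0.2, -0.9, 6.0]
width: 0.174
```

Emit:
carry_out --offset '[[-0.3, 0, 0], [-0.5, 0, 0], [-0.6, 0, 0], [-0.7, 0, 0], [-0.7, 0, 0]]' --delta_rot '[[0, 0, 0], [0, 0, 0], [0, 0, 0], [0, 0, 0], [0, 0, 0]]'

```text
time: 12.63
tool_pos: [0.643, 0.1157, 0.0585]
tcp_rot: [-1.061, 1.298, 1.062]
wrist_force: [-0.2, 0.1, -2.4]
width: 0.171
```

Emit:
carry_out --offset '[[-0.4, 0, 0], [-0.2, 0, 0], [0, 0, 0], [0, 0, 0], [0, 0, 0]]' --delta_rot '[[0, 0, 0], [0, 0, 0], [0, 0, 0], [0, 0, 0], [0, 0, 0]]'

```text
time: 13.05
tool_pos: [0.6432, 0.1157, 0.0641]
tcp_rot: [-1.061, 1.298, 1.061]
wrist_force: [0.2, 1.1, -4.0]
width: 0.177
```

Run:
```python
from h import *
s=read_state(); print(s['tool_pos'],s['wrist_force'],s['torque'],s['width'])
p,d=shot('scene','s8'); C=cloud('scene',d)
cv2.imwrite('pics/s8c.png',cv2.resize(p[180:330,290:450,::-1],None,fx=4,fy=4,interpolation=cv2.INTER_CUBIC))
```

```text
[0.64321876 0.11568656 0.06411473] [ 0.20679701  1.0748487  -4.00483684] [-0.00596311  0.04310443 -0.09052061] 0.17664083101769357
```

View pics/s8c.png

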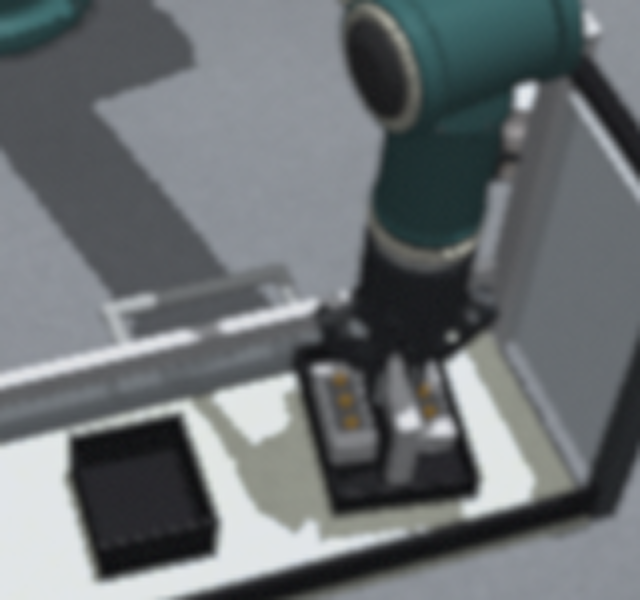

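The carrier is clear of the floor and level, both modules are in place, and the load is about 4 N. Next I'll lift higher, then bring it out.

Emit:
carry_out --offset '[[-0.8, 0, 0], [-1.4, 0, 0], [-1.6, 0, 0], [-1.6, 0, 0], [-1.6, 0, 0]]' --delta_rot '[[0, 0, 0], [0, 0, 0], [0, 0, 0], [0, 0, 0], [0, 0, 0]]'

```text
time: 13.52
tool_pos: [0.6441, 0.1158, 0.1367]
tcp_rot: [-1.061, 1.296, 1.06]
wrist_force: [0.8, -0.6, -3.8]
width: 0.175
```

Emit:
carry_out --offset '[[-1.6, 0, 0], [-1.6, 0, 0], [-1.4, 0, 0], [-0.9, 0, 0], [-0.5, 0, 0]]' --delta_rot '[[0, 0, 0], [0, 0, 0], [0, 0, 0], [0, 0, 0], [0, 0, 0]]'

```text
time: 13.93
tool_pos: [0.6447, 0.1159, 0.1973]
tcp_rot: [-1.062, 1.294, 1.059]
wrist_force: [-0.1, -0.4, -3.5]
width: 0.175
```

Emit:
carry_out --offset '[[0, 0.4, -0.08], [0, 0.8, -0.16], [0, 1.2, -0.25], [0, 1.6, -0.33], [0, 1.6, -0.33]]' --delta_rot '[[0, 0, 0], [0, 0, 0], [0, 0, 0], [0, 0, 0], [0, 0, 0]]'

```text
time: 14.35
tool_pos: [0.584, 0.1154, 0.1924]
tcp_rot: [-1.06, 1.3, 1.063]
wrist_force: [-0.6, -1.2, -4.2]
width: 0.176
```

Emit:
carry_out --offset '[[0, 1.6, -0.33], [0, 1.6, -0.33], [0, 1.6, -0.33], [0, 1.6, -0.33], [0, 1.6, -0.33]]' --delta_rot '[[0, 0, 0], [0, 0, 0], [0, 0, 0], [0, 0, 0], [0, 0, 0]]'

```text
time: 14.77
tool_pos: [0.5019, 0.115, 0.1926]
tcp_rot: [-1.06, 1.3, 1.063]
wrist_force: [-0.2, -0.2, -3.5]
width: 0.17
```

Emit:
carry_out --offset '[[0, 1.6, -0.33], [0, 1.6, -0.33], [0, 1.6, -0.33], [0, 1.6, -0.33], [0, 1.6, -0.33]]' --delta_rot '[[0, 0, 0], [0, 0, 0], [0, 0, 0], [0, 0, 0], [0, 0, 0]]'

```text
time: 15.18
tool_pos: [0.4203, 0.1146, 0.1927]
tcp_rot: [-1.06, 1.3, 1.063]
wrist_force: [-0.3, 0.2, -3.7]
width: 0.171
```

Emit:
carry_out --offset '[[0, 1.4, -0.29], [0, 1.0, -0.2], [0, 0.6, -0.12], [0, 0.3, -0.06], [0, 0, 0]]' --delta_rot '[[0, 0, 0], [0, 0, 0], [0, 0, 0], [0, 0, 0], [0, 0, 0]]'

```text
time: 15.6
tool_pos: [0.3888, 0.1149, 0.1942]
tcp_rot: [-1.061, 1.297, 1.061]
wrist_force: [-0.5, 0.8, -3.3]
width: 0.174
```

Emit:
carry_out --offset '[[0, 0, 0], [0, 0, 0], [0, 0, 0], [0, 0, 0], [0, 0, 0]]' --delta_rot '[[0, 0, 0], [0, 0, 0], [0, 0, 0], [0, 0, 0], [0, 0, 0]]'

```text
time: 16.02
tool_pos: [0.3897, 0.1149, 0.1944]
tcp_rot: [-1.061, 1.297, 1.061]
wrist_force: [0.0, -0.7, -3.1]
width: 0.172
```

Run:
```python
from h import *
s=read_state(); print(s['tool_pos'],s['wrist_force'],s['width'],s['time'],abs(s['joint_vel']).max())
p,d=shot('scene','s9'); C=cloud('scene',d)
cv2.imwrite('pics/s9c.png',cv2.resize(p[120:330,230:450,::-1],None,fx=2.8,fy=2.8,interpolation=cv2.INTER_CUBIC))
X=s['tool_pos']; m=(abs(C[...,0]-X[0])<.13)&(abs(C[...,1]-X[1])<.1)&(C[...,2]>.05)&(C[...,2]<.26); Q=C[m]; print('load pts',Q.min(0),Q.max(0),np.percentile(Q[:,2],[1,5,50]))
m=(abs(C[...,0]-.54)<.02)&(abs(C[...,1]-.15)<.03)&(C[...,2]>.02)&(C[...,2]<.12); print('sash top',np.percentile(C[m][:,2],[50,95,99]))
```

```text
[0.38966695 0.11490762 0.19444132] [ 0.03881739 -0.72077423 -3.07579275] 0.1719946059406866 16.0167 0.0043792402159736794
load pts [0.31158954 0.0151026  0.0554085 ] [0.51781715 0.18353109 0.25987398] [0.06237962 0.06724996 0.1944967 ]
sash top [0.06287122 0.08643371 0.08825829]
```

View pics/s9c.png

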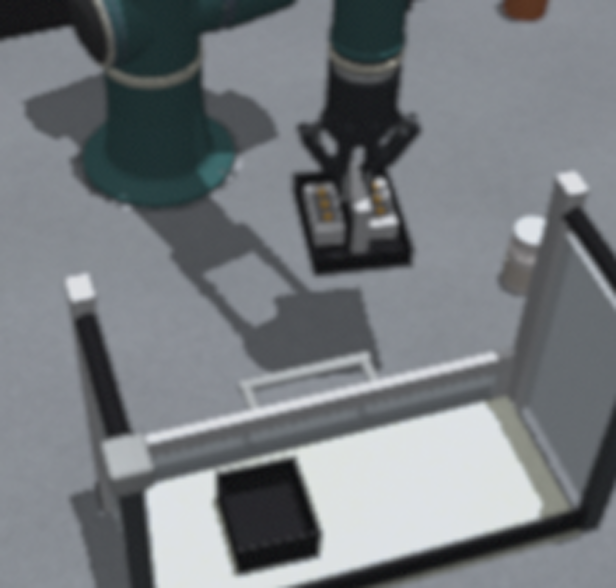

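The picture shows the carrier in the air in front of the booth, level, at crop (355,220). Both modules are in it, the sash is down, and the bin and jar are where they were.

```bash
python3 -c "
from workcell import *
print(finish_job())"
```

```text
the job is handed in; nothing more can be done
None
```

I pulled the sash to its bottom stop, lifted the carrier by its bar and brought it out over the sash. I handed the job in at 16 s with the carrier held in the air. No verdict was reported.

- **Sash:** I felt about 14 N against the stop, and its top edge measured 86 to 87 mm above the bench, still so in the last picture.
- **Carrier:** its centre is about 160 mm in front of the booth's origin and its underside about 17 cm above the bench, both worked out from the reported tool position. It looked level, with both modules in it. The wrist load was 3 to 4 N and the joints were almost still (under 0.005 rad/s).
- **Other things:** in the last view the bin and jar looked where they had been. The spool and driver were outside that crop, so I did not check them at the end, though the arm never went near them.

**Disagreement:** the first grasp on the handle closed on nothing, because the fingertips were about 3 cm higher than the reported tool position implies. Depth readings from the scene camera agreed, so I worked with a grasp point 47 mm behind the reported tool point instead of 19 mm. With that, the second handle grasp and the bar grasp both held.

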